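# Find the rocking tub lid and press it home

## Task

One of the four white tubs has a lid that is not fully home. With a fingertip, press the lids lightly near their edges until you find the one that rocks, then press that lid down at its middle until it is fully home and level, and let go. Only touch the lids: do not pick up, tip or push the tubs about, and leave the small things standing among them where they are.

Things in the scene. Friction and masses are not known exactly. Their poses are not given: they have to be found in the camera images.
- tub_1: one of four identical loose square white plastic tubs (about 0.6 kg), 68x68 mm, shoulder 42 mm high, blank label on its -x side; origin at the centre of its underside, z up, x and y along its sides. A lid that is not home sits level, about 4 mm high; it slides down when pressed at its middle with more than 10 N (15 N is ample) and stays where it is left. Lids cannot come off
- lid_1: flat grey lid of tub_1, 68x68x9 mm, 8 mm thumb tab on its -x side; origin at the centre of its underside, z up. Fully home it lies on the shoulder, top 51 mm above the table, and does not give. Not home, 2 to 4 N within 12 mm of any edge tips that side down 2 to 4 mm (0.1 rad) onto the shoulder; it springs back level when let go, and light presses at the side do not seat it
- tub_2: one of four identical loose square white plastic tubs (about 0.6 kg), 68x68 mm, shoulder 42 mm high, blank label on its -x side; origin at the centre of its underside, z up, x and y along its sides. A lid that is not home sits level, about 4 mm high; it slides down when pressed at its middle with more than 10 N (15 N is ample) and stays where it is left. Lids cannot come off
- lid_2: flat grey lid of tub_2, 68x68x9 mm, 8 mm thumb tab on its -x side; origin at the centre of its underside, z up. Fully home it lies on the shoulder, top 51 mm above the table, and does not give. Not home, 2 to 4 N within 12 mm of any edge tips that side down 2 to 4 mm (0.1 rad) onto the shoulder; it springs back level when let go, and light presses at the side do not seat it
- tub_3: one of four identical loose square white plastic tubs (about 0.6 kg), 68x68 mm, shoulder 42 mm high, blank label on its -x side; origin at the centre of its underside, z up, x and y along its sides. A lid that is not home sits level, about 4 mm high; it slides down when pressed at its middle with more than 10 N (15 N is ample) and stays where it is left. Lids cannot come off
- lid_3: flat grey lid of tub_3, 68x68x9 mm, 8 mm thumb tab on its -x side; origin at the centre of its underside, z up. Fully home it lies on the shoulder, top 51 mm above the table, and does not give. Not home, 2 to 4 N within 12 mm of any edge tips that side down 2 to 4 mm (0.1 rad) onto the shoulder; it springs back level when let go, and light presses at the side do not seat it
- tub_4: one of four identical loose square white plastic tubs (about 0.6 kg), 68x68 mm, shoulder 42 mm high, blank label on its -x side; origin at the centre of its underside, z up, x and y along its sides. A lid that is not home sits level, about 4 mm high; it slides down when pressed at its middle with more than 10 N (15 N is ample) and stays where it is left. Lids cannot come off
- lid_4: flat grey lid of tub_4, 68x68x9 mm, 8 mm thumb tab on its -x side; origin at the centre of its underside, z up. Fully home it lies on the shoulder, top 51 mm above the table, and does not give. Not home, 2 to 4 N within 12 mm of any edge tips that side down 2 to 4 mm (0.1 rad) onto the shoulder; it springs back level when let go, and light presses at the side do not seat it
- eraser: loose blue and white eraser, 22x51x12 mm, lying among the tubs; origin at the centre of its underside
- pebble: loose flat dark pebble, 40x42x19 mm, among the tubs; origin at the centre of its underside
- glue_stick: loose glue stick standing upright, 27 mm across, 93 mm high; origin at the centre of its underside
- timer: loose round red and white wind-up timer, 58 mm across, 49 mm high; origin at the centre of its underside
- clip: loose black binder clip, 58x32x12 mm; origin at the centre of its underside
Things that resemble listed ones, but are neither listed nor needed, are in the scene too. What is shaped like the tub_1 but blue or orange is not meant.

How it is judged:
By the outcome, as a careful person would: the job done as asked, in the order asked, and still so for the second after the job is handed in, with the robot touching nothing.
It also fails if it takes over 54 s, if anything falls off the work surface, if the arm or the gripper's body presses on something with over 40 N, if the wrist force passes 120 N, or if a joint passes its speed limit or range.

## Robot

A 7-joint arm with a two-finger parallel gripper is mounted at the origin on a cart in front of the work surface, level with it; the furniture and walls round the work are solid. World frame = base frame: x ahead of the robot, y to its left, z up, the work surface at z = 0. Lengths are in m, angles in rad, forces in N, time in s.
With the tool pointing down it reaches from about 0.4 to 0.875 m from the base axis. Payload 19.3 kg.
Tool frame: the origin (TCP) lies on the mounting face of the last link; the fingertips stand 173 mm ahead of it and the grasp point (between the pads) lies 155 mm ahead of it (bot.grip_point_offset is the distance from the TCP to the grasp point, in m); z points along the fingers, y is the line along which they close (so a half turn about z gives the same grasp; the last joint's range is limited). The gripper opens to 85 mm and grips with 20 to 120 N. Pads are 22 mm wide; open, the fingers measure 114 mm over their backs; the gripper's body (76 mm by 85 mm) begins 54 mm behind the grasp point. The pads swing forward as they close: fully open they stand 13 mm farther back than shut.
Start: joints at [-1.303, 0.521, -0.036, 1.599, 0.021, 1.021, -0.113], TCP at [0.207, 0.59, 0.405] pointing down, gripper open.
Joint ranges: [-2.91, 2.91], [-0.3, 2.13], [-1.5, 1.42], [0.17, 2.43], [-1.26, 4.41], [0.16, 1.93], [-2.52, 2.52]. Speed limits (rad/s): [1.89, 1.89, 2.39, 2.39, 3.01, 3.01, 3.01].

## Interface

Orientations are given as [roll, pitch, yaw] about the fixed x, y, z axes, in that order (R = Rz(yaw) Ry(pitch) Rx(roll)).
In Python, from workcell import bot gives the robot as it stands.
- The arm moves only by the tool arm_command, never from a script. Its argument "deltas" is a list of rows, each a list of 3 entries, a list of its own where there are three numbers: the shift along the tool's x, y, z in cm, then the turn, a rotation vector about the tool's x, y, z in rad, then the finger opening in cm, from 0 to 8.54. In form: [[[tx, ty, tz], [rx, ry, rz], claw], ...]. A call has 1 to 20 rows; each row shifts and turns the commanded pose from where the row before left it, along the tool's axes as they then stand; what a row does not reach is not made up. A row lasts 1/10 s, in which the tool goes at most 50 mm and 8.59 degrees, less where a joint would pass 70% of its speed; a pose out of reach is approached as far as the arm can. A call with a gripper value outside its range is refused whole. The fingers move at their own pace and stop on an object; "newtons" is the grip in N (left out, the last holds). Time passes only in rows, so rows that do not move let the fingers close. It gives the time, the measured TCP pose, the force, the opening and the grip force at its end, in the units of the state.
- bot.observe(): the state, without advancing time (a new reading comes with each control period).
- bot.grab_frame(name): name is "scene" or "top" or "wrist"; returns a dict with "frame" (420x560x3 uint8, red, green, blue), "K" (3x3 intrinsics, pixels), "rvec" (rotation vector, rad) and "tvec" (3), from world to camera coordinates, as OpenCV has them; the wrist camera has in their place "T_tool_cam" (4x4, takes a point from camera to tool coordinates, whose origin is the TCP and whose axes are the flange's). Camera axes: x right, y down, z forward; pixel columns grow to the right and rows downward; lengths in m; the calibration is good to about 2 mm. A picture is of the moment at which its call begins: read the wrist's pose just before it. There is no depth.
- bot.job_done(): hands the job in; it is judged then, once.
Trained networks look in a picture, given as the dict that the camera call returned (one of the last four; its "shot" number tells which), for a name from the list of things; names that differ only in an ending like _2 or _b are one class to them, and where a whole thing is asked for, a point or a joint stands for the part that bears it (a point fixed in the world has none). Each returns a list of dicts, best first, with "p" (0 to 1); they miss things now and then, are a little off and sometimes report something else, mostly with a low value. They report only what shows in the picture. A call takes as long as a camera call. They do not tell look-alikes from the thing itself.
- bot.find_in(name, picture): "rect" ([left, top, width, height] in pixels, round what is visible of it).
- bot.mark_of(name, picture): "at" ([column, row] in pixels: a listed point, or the origin of a listed thing).
The state is a dict: "clock": time; "qpos": joint angles; "qd": joint speeds; "joint_efforts": joint torques, N m; "position": TCP position; "tool_rot": TCP orientation; "force": force on the tool from outside, world axes, zero at the start; "moment": the same for the moment, N m; "grip_width": finger opening in m; "finger_force": force on a finger pad.
Only numpy, scipy, OpenCV 4.12 (cv2) and the standard library are available. Lean on these libraries where they do the work, as an engineer would, in place of code of your own. Each camera call takes 0.05 s, during which the arm holds its last target. There are 200 camera calls.

## Working session

There is one attempt and no reset: what is moved stays moved. The work goes in short steps, Python scripts to look and compute and a tool call to move; the robot and the scene stay as the last step left them, time stands still between calls to the robot, and variables do not carry over. Pictures are saved under pics/ and viewed, at most 10 in all, crops included, and the job is handed in when it is done.

Besides the shell and the picture viewer there is one more tool, called by a JSON object that holds its "api" and its "payload", one argument or row to a line. arm_command: Moves the arm, as the interface text tells. Its arguments: {"type":"object","properties":{"deltas":{"type":"array","items":{"type":"array"}},"newtons":{"type":"number"}},"required":["deltas"]}

```bash
mkdir -p pics
cat > h.py <<'E'
import numpy as np, cv2
from workcell import bot
def ray(f,px):
    R=cv2.Rodrigues(np.array(f["rvec"],float))[0]; t=np.array(f["tvec"],float).ravel()
    d=R.T@np.linalg.inv(np.array(f["K"]))@np.array([px[0],px[1],1.]); return -R.T@t,d
def at_z(f,px,z):
    c,d=ray(f,px); return c+d*(z-c[2])/d[2]
def save(f,n,img=None): cv2.imwrite(f"pics/{n}.png",cv2.cvtColor(f["frame"] if img is None else img,cv2.COLOR_RGB2BGR))
E
python3 - <<'E'
from h import *
o=bot.observe(); print({k:np.round(v,3) for k,v in o.items()}, bot.grip_point_offset)
for n in("top","scene"):
    f=bot.grab_frame(n); save(f,n); print(n,np.round(ray(f,(280,210))[0],3))
    for t,z in(("lid_1",.051),("tub_1",0),("glue_stick",0),("timer",0)):
        for d in bot.mark_of(t,f): print(t,np.round(d["at"]),round(d["p"],2),np.round(at_z(f,d["at"],z if t!="lid_1" else .042),3))
E
```

```text
{'clock': np.float64(0.0), 'qpos': array([-1.303,  0.522, -0.036,  1.6  ,  0.021,  1.021, -0.113]), 'qd': array([ 0.   , -0.   , -0.   ,  0.   , -0.   , -0.001,  0.001]), 'joint_efforts': array([ 0.0000e+00, -9.2710e+01,  1.9800e+00, -3.6995e+01,  1.8000e-02,
        8.0000e-03,  0.0000e+00]), 'position': array([0.207, 0.59 , 0.404]), 'tool_rot': array([-3.141,  0.   ,  2.804]), 'force': array([0.257, 0.809, 0.398]), 'moment': array([ 0.018, -0.007,  0.021]), 'finger_force': np.float64(0.0), 'grip_width': np.float64(0.085)} 0.1547
top [ 0.343 -0.204  1.115]
lid_1 [318. 274.] 0.98 [ 0.335 -0.255  0.042]
lid_1 [191. 269.] 0.96 [0.348 0.045 0.042]
lid_1 [187. 157.] 0.89 [0.623 0.065 0.042]
lid_1 [456. 201.] 0.78 [ 0.505 -0.59   0.042]
lid_1 [160. 221.] 0.74 [0.463 0.125 0.042]
lid_1 [282. 157.] 0.72 [ 0.62  -0.172  0.042]
lid_1 [299. 217.] 0.68 [ 0.47  -0.212  0.042]
lid_1 [301. 213.] 0.55 [ 0.48  -0.217  0.042]
tub_1 [190. 160.] 0.92 [0.624 0.067 0.   ]
tub_1 [452. 209.] 0.83 [ 0.492 -0.596  0.   ]
tub_1 [302. 215.] 0.78 [ 0.481 -0.221  0.   ]
tub_1 [282. 161.] 0.68 [ 0.619 -0.171  0. 
[... 324 characters left out ...]
.96 [ 0.472 -0.221  0.042]
lid_1 [259. 273.] 0.96 [ 0.341 -0.256  0.042]
lid_1 [175. 221.] 0.94 [0.353 0.046 0.042]
lid_1 [180. 190.] 0.92 [0.456 0.121 0.042]
lid_1 [402. 300.] 0.77 [ 0.481 -0.595  0.042]
lid_1 [293. 197.] 0.56 [ 0.627 -0.173  0.042]
lid_1 [230. 169.] 0.55 [0.618 0.057 0.042]
tub_1 [276. 250.] 0.95 [ 0.459 -0.227  0.   ]
tub_1 [230. 177.] 0.88 [0.625 0.066 0.   ]
tub_1 [293. 209.] 0.85 [ 0.621 -0.176  0.   ]
tub_1 [182. 202.] 0.68 [0.448 0.115 0.   ]
tub_1 [257. 283.] 0.68 [ 0.338 -0.253  0.   ]
tub_1 [174. 235.] 0.65 [0.336 0.042 0.   ]
tub_1 [402. 308.] 0.61 [ 0.491 -0.6    0.   ]
glue_stick [322. 255.] 0.79 [ 0.52 -0.34  0.  ]
timer [270. 184.] 0.78 [ 0.668 -0.057  0.   ]
```

View pics/top.png

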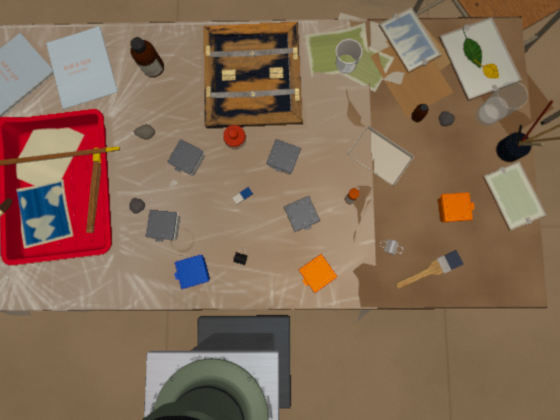

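View pics/scene.png

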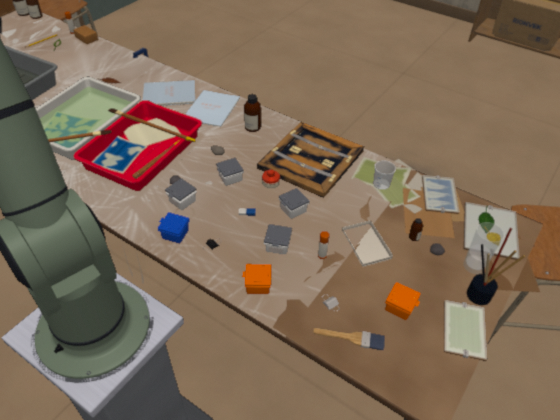

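The top picture shows four grey-lidded white tubs at A(186,157), B(162,225), C(283,156) and D(302,213). The look-alikes are blue at (191,271) and orange at (318,273) and (456,207). The timer is at (234,136), the glue stick at (353,195), the eraser at (243,195), the clip at (240,258) and pebbles at (145,131) and (137,205). I choose A to D by colour.

```bash
cat >> h.py <<'E'
def pose():
    o=bot.observe(); r,p,y=o["tool_rot"]; 
    from scipy.spatial.transform import Rotation as S
    return o,np.array(o["position"]),S.from_euler("xyz",[r,p,y]).as_matrix()
E
python3 - <<'E'
from h import *
f=bot.grab_frame("top"); im=f["frame"]
hsv=cv2.cvtColor(im,cv2.COLOR_RGB2HSV)
for n,c in dict(A=(186,157),B=(162,225),C=(283,156),D=(302,213)).items():
    m=cv2.floodFill(im.copy(),np.zeros((422,562),np.uint8),c,(255,0,0),(12,)*3,(12,)*3,4|cv2.FLOODFILL_FIXED_RANGE|(255<<8))
    k=m[2][1:-1,1:-1]; k=cv2.morphologyEx(k,cv2.MORPH_OPEN,np.ones((7,7)))
    cs=max(cv2.findContours(k,0,2)[0],key=cv2.contourArea).reshape(-1,2)
    w=np.array([at_z(f,p,.052)[:2] for p in cs],np.float32)*1000
    print(n,im[c[1],c[0]],cv2.minAreaRect(w))
x0,y0=130,115; save(f,"crop",cv2.resize(im[y0:y0+140,x0:x0+205],None,fx=3.9,fy=3.9,interpolation=cv2.INTER_CUBIC))
E
```

```text
A [90 88 91] ((618.2799682617188, 66.95402526855469), (66.83906555175781, 71.84807586669922), 62.65007400512695)
B [91 92 91] ((453.69439697265625, 119.05721282958984), (67.19379425048828, 65.13550567626953), 89.55705261230469)
C [96 97 97] ((620.5448608398438, -174.9248046875), (65.85648345947266, 66.63713073730469), 68.67959594726562)
D [108 108 108] ((477.15911865234375, -217.39158630371094), (62.07701873779297, 64.20317077636719), 23.606428146362305)
```

View pics/crop.png

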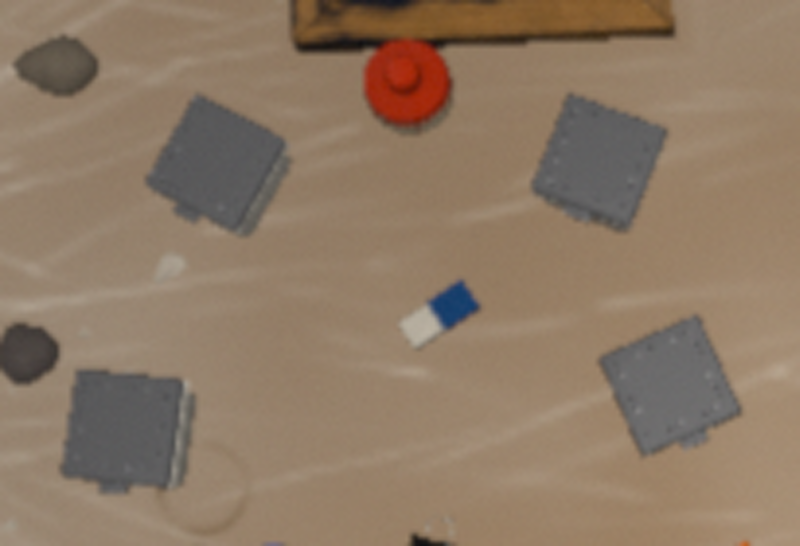

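{"api": "arm_command", "payload": {
  "deltas": [
    [[-3.3,-3.0,0],[0,0,0],0],
    [[-3.3,-3.0,0],[0,0,0],0],
    [[-3.3,-3.0,0],[0,0,0],0],
    [[-3.3,-3.0,0],[0,0,0],0],
    [[-3.3,-3.0,0],[0,0,0],0],
    [[-3.3,-3.0,0],[0,0,0],0],
    [[-3.3,-3.0,0],[0,0,0],0],
    [[-3.3,-3.0,0],[0,0,0],0],
    [[-3.3,-3.0,0],[0,0,0],0],
    [[-3.3,-3.0,0],[0,0,0],0],
    [[-3.3,-3.0,0],[0,0,0],0],
    [[-3.3,-3.0,0],[0,0,0],0],
    [[0,0,0],[0,0,0],0],
    [[0,0,0],[0,0,0],0]
  ],
  "newtons": 20
}}

```text
clock: 1.95
position: [0.4617, 0.118, 0.4047]
tool_rot: [3.142, 0.0, 2.802]
force: [-0.3, 0.5, 0.6]
grip_width: -0.0003
finger_force: 0.0
```

The crop confirms four grey lids, with tabs on their robot-facing sides. The tip is now over B, so I'm checking with the wrist camera.

```bash
cat >> h.py <<'E'
def wz(f,P,R,px,z):
    T=np.array(f["T_tool_cam"]); d=R@T[:3,:3]@np.linalg.inv(np.array(f["K"]))@np.array([px[0],px[1],1.]); c=P+R@T[:3,3]
    return c+d*(z-c[2])/d[2]
E
python3 - <<'E'
from h import *
o,P,R=pose(); f=bot.grab_frame("wrist"); save(f,"w1"); print(np.round(f["T_tool_cam"],3))
for d in bot.mark_of("lid_1",f): print(np.round(d["at"]),round(d["p"],2),np.round(wz(f,P,R,d["at"],.042),4))
E
```

```text
[[-0.    -0.962 -0.273  0.069]
 [ 1.    -0.    -0.001  0.001]
 [ 0.001 -0.273  0.962  0.031]
 [ 0.     0.     0.     1.   ]]
[160.  92.] 0.91 [0.3454 0.0473 0.042 ]
[279. 331.] 0.69 [0.6242 0.0665 0.042 ]
[272. 179.] 0.63 [0.4566 0.1178 0.042 ]
```

View pics/w1.png

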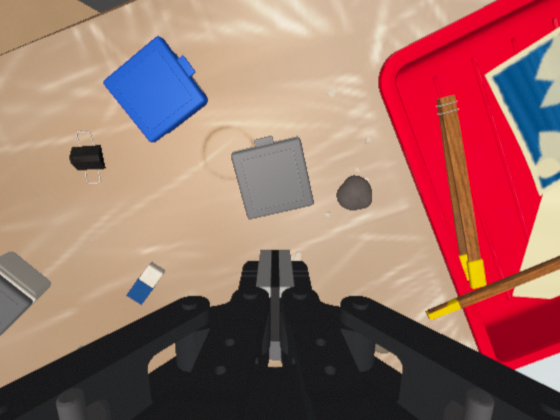

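The wrist picture shows B with corners (232,153), (299,137), (313,203) and (249,219). The tab is at (263,141), the pebble at (354,193), the eraser at (146,283) and the shut fingertips at (275,255).

```bash
cat >> h.py <<'E'
def go(xy,tipz,yaw=None):
    "tool-frame delta (cm), and turn about tool z, to put shut tips at xy,tipz"
    o,P,R=pose(); d=R.T@(np.array([*xy,tipz+.173])-P)*100
    print("delta cm",np.round(d,2),"turn",None if yaw is None else round(-((yaw-o["tool_rot"][2]+np.pi)%(2*np.pi)-np.pi),3))
E
python3 - <<'E'
from h import *
from workcell import bot
o,P,R=pose(); f=bot.grab_frame("wrist")
w=[wz(f,P,R,p,.051)[:2] for p in((232,153),(299,137),(313,203),(249,219))]
print(np.round(w,4),np.round(np.mean(w,0),4))
for i in range(4):
    e=w[(i+1)%4]-w[i]; print(np.round(np.linalg.norm(e),4),np.degrees(np.arctan2(e[1],e[0])))
E
```

```text
[[0.4186 0.0926]
 [0.4254 0.1571]
 [0.4906 0.1502]
 [0.4853 0.0849]] [0.455  0.1212]
0.0648 83.92872468834726
0.0656 -6.046330480582134
0.0656 -94.68718142631646
0.0672 173.3540558262584
```

{"api": "arm_command", "payload": {
  "deltas": [
    [[-1.1,0.3,3.5],[0,0,0],0],
    [[-1.1,0.4,3.5],[0,0,0],0],
    [[0,0,3.5],[0,0,-0.12],0],
    [[0,0,3.5],[0,0,-0.115],0],
    [[0,0,2.2],[0,0,0],0],
    [[0,0,0],[0,0,0],0],
    [[0,0,0],[0,0,0],0]
  ]
}}

```text
clock: 2.8
position: [0.4845, 0.1187, 0.2432]
tool_rot: [-3.142, -0.0, 3.039]
force: [0.1, -0.0, 0.5]
grip_width: -0.0003
finger_force: 0.0
```

{"api": "arm_command", "payload": {
  "deltas": [
    [[0,0,0.3],[0,0,0],0],
    [[0,0,0.3],[0,0,0],0],
    [[0,0,0.3],[0,0,0],0],
    [[0,0,0.2],[0,0,0],0],
    [[0,0,0],[0,0,0],0],
    [[0,0,0],[0,0,0],0]
  ]
}}

```text
clock: 3.4
position: [0.4846, 0.1181, 0.2318]
tool_rot: [3.142, 0.0, 3.039]
force: [0.3, 0.5, -0.4]
grip_width: -0.0002
finger_force: 0.0
```

{"api": "arm_command", "payload": {
  "deltas": [
    [[0,0,0.2],[0,0,0],0],
    [[0,0,0.2],[0,0,0],0],
    [[0,0,0.1],[0,0,0],0],
    [[0,0,0],[0,0,0],0],
    [[0,0,0],[0,0,0],0]
  ]
}}

```text
clock: 3.9
position: [0.4846, 0.1181, 0.2267]
tool_rot: [3.142, 0.0, 3.039]
force: [1.4, -0.9, 1.4]
grip_width: 0.0002
finger_force: 0.7
```

{"api": "arm_command", "payload": {
  "deltas": [
    [[0,0,0.1],[0,0,0],0],
    [[0,0,0.1],[0,0,0],0],
    [[0,0,0],[0,0,0],0]
  ]
}}

```text
clock: 4.2
position: [0.4848, 0.118, 0.2254]
tool_rot: [3.141, 0.001, 3.039]
force: [-2.4, -1.7, 19.7]
grip_width: 0.0003
finger_force: 9.6
```

{"api": "arm_command", "payload": {
  "deltas": [
    [[0,0,-0.1],[0,0,0],0],
    [[0,0,0],[0,0,0],0]
  ]
}}

```text
clock: 4.4
position: [0.4847, 0.118, 0.2259]
tool_rot: [3.141, 0.001, 3.039]
force: [2.4, -0.6, 2.2]
grip_width: 0.0001
finger_force: 1.4
```

{"api": "arm_command", "payload": {
  "deltas": [
    [[0,0,-0.05],[0,0,0],0],
    [[0,0,0],[0,0,0],0]
  ]
}}

```text
clock: 4.6
position: [0.4845, 0.1181, 0.2262]
tool_rot: [-3.142, -0.0, 3.039]
force: [1.9, 0.9, 1.3]
grip_width: 0.0
finger_force: 0.8
```

{"api": "arm_command", "payload": {
  "deltas": [
    [[0,0,-0.1],[0,0,0],0],
    [[0,0,0],[0,0,0],0]
  ]
}}

```text
clock: 4.8
position: [0.4843, 0.1181, 0.2271]
tool_rot: [-3.141, -0.001, 3.039]
force: [1.1, -1.2, 0.7]
grip_width: 0.0001
finger_force: 0.4
```

Finger force grows softly, about 1 N/mm from z≈0.2275. It turns hard at 0.2255, still above the 0.224 of a lid that is home. So lid B rocks: first contact at about 55 mm, then about 2 mm of give. I lift and go to the middle.

{"api": "arm_command", "payload": {
  "deltas": [
    [[0,0,-1.0],[0,0,0],0],
    [[1.5,-0.1,0],[0,0,0],0],
    [[1.4,0,0],[0,0,0],0],
    [[0,0,0],[0,0,0],0],
    [[0,0,0.4],[0,0,0],0],
    [[0,0,0.3],[0,0,0],0],
    [[0,0,0],[0,0,0],0]
  ]
}}

```text
clock: 5.5
position: [0.4559, 0.12, 0.2297]
tool_rot: [-3.141, -0.0, 3.038]
force: [0.2, 0.0, 0.2]
grip_width: 0.0
finger_force: 0.0
```

{"api": "arm_command", "payload": {
  "deltas": [
    [[0,0,0.15],[0,0,0],0],
    [[0,0,0.1],[0,0,0],0],
    [[0,0,0],[0,0,0],0]
  ]
}}

```text
clock: 5.8
position: [0.4558, 0.12, 0.2278]
tool_rot: [3.142, 0.0, 3.039]
force: [0.0, -0.2, 4.5]
grip_width: -0.0
finger_force: 2.2
```

{"api": "arm_command", "payload": {
  "deltas": [
    [[0,0,0.05],[0,0,0],0],
    [[0,0,0.05],[0,0,0],0],
    [[0,0,0],[0,0,0],0]
  ]
}}

```text
clock: 6.1
position: [0.4558, 0.12, 0.2269]
tool_rot: [3.142, 0.0, 3.039]
force: [-0.8, -0.9, 8.3]
grip_width: 0.0003
finger_force: 3.9
```

Contact at 0.228 (55 mm) is a lid not home, so I keep pressing.

{"api": "arm_command", "payload": {
  "deltas": [
    [[0,0,0.05],[0,0,0],0],
    [[0,0,0.05],[0,0,0],0],
    [[0,0,0.05],[0,0,0],0],
    [[0,0,0],[0,0,0],0]
  ]
}}

```text
clock: 6.5
position: [0.4558, 0.12, 0.2254]
tool_rot: [3.141, 0.0, 3.039]
force: [-2.0, 0.0, 8.5]
grip_width: -0.0
finger_force: 4.0
```

{"api": "arm_command", "payload": {
  "deltas": [
    [[0,0,0.05],[0,0,0],0],
    [[0,0,0.05],[0,0,0],0],
    [[0,0,0],[0,0,0],0]
  ]
}}

```text
clock: 6.8
position: [0.4559, 0.12, 0.2246]
tool_rot: [3.141, 0.001, 3.038]
force: [-2.5, -0.7, 13.3]
grip_width: -0.0003
finger_force: 6.5
```

{"api": "arm_command", "payload": {
  "deltas": [
    [[0,0,0.05],[0,0,0],0],
    [[0,0,0.02],[0,0,0],0],
    [[0,0,0],[0,0,0],0]
  ]
}}

```text
clock: 7.1
position: [0.4558, 0.1199, 0.2243]
tool_rot: [3.141, 0.001, 3.038]
force: [-5.4, -1.9, 28.7]
grip_width: 0.0002
finger_force: 14.4
```

{"api": "arm_command", "payload": {
  "deltas": [
    [[0,0,0.03],[0,0,0],0],
    [[0,0,0],[0,0,0],0],
    [[0,0,0],[0,0,0],0]
  ]
}}

```text
clock: 7.4
position: [0.4558, 0.1199, 0.2243]
tool_rot: [3.141, 0.001, 3.038]
force: [-8.1, -1.4, 37.7]
grip_width: 0.0003
finger_force: 18.6
```

Hard stop at 0.2243 (51 mm), so the lid is home. I let go and check the same edge lightly.

{"api": "arm_command", "payload": {
  "deltas": [
    [[0,0,-1.0],[0,0,0],0],
    [[-1.5,0.1,0],[0,0,0],0],
    [[-1.4,0,0],[0,0,0],0],
    [[0,0,0.3],[0,0,0],0],
    [[0,0,0.3],[0,0,0],0],
    [[0,0,0.2],[0,0,0],0],
    [[0,0,0],[0,0,0],0],
    [[0,0,0],[0,0,0],0]
  ]
}}

```text
clock: 8.2
position: [0.4842, 0.1182, 0.2251]
tool_rot: [-3.141, -0.0, 3.039]
force: [0.2, -0.2, -0.2]
grip_width: -0.0002
finger_force: 0.0
```

{"api": "arm_command", "payload": {
  "deltas": [
    [[0,0,0.03],[0,0,0],0],
    [[0,0,0],[0,0,0],0],
    [[0,0,0],[0,0,0],0]
  ]
}}

```text
clock: 8.5
position: [0.4845, 0.1181, 0.225]
tool_rot: [-3.142, 0.0, 3.039]
force: [0.1, -0.2, 0.5]
grip_width: -0.0001
finger_force: 0.0
```

No contact at 0.225, where the lid pushed back before, so it is down at that edge too. I withdraw and look.

{"api": "arm_command", "payload": {
  "deltas": [
    [[0,0,-2],[0,0,0],0],
    [[0,0,-4],[0,0,0],0],
    [[0,0,-4],[0,0,0],0],
    [[0,0,-4],[0,0,0],0],
    [[0,0,-3],[0,0,0],0],
    [[0,0,0],[0,0,0],0],
    [[0,0,0],[0,0,0],0]
  ]
}}

```text
clock: 9.2
position: [0.4844, 0.1181, 0.3953]
tool_rot: [3.141, 0.001, 3.039]
force: [-0.3, 0.4, -0.1]
grip_width: 0.0005
finger_force: 0.0
```

Run:
```python
from h import *
f=bot.grab_frame("wrist"); save(f,"w2"); print(bot.observe()["force"])
```

```text
[ 0.17682946  0.67288362 -1.15123652]
```

View pics/w2.png

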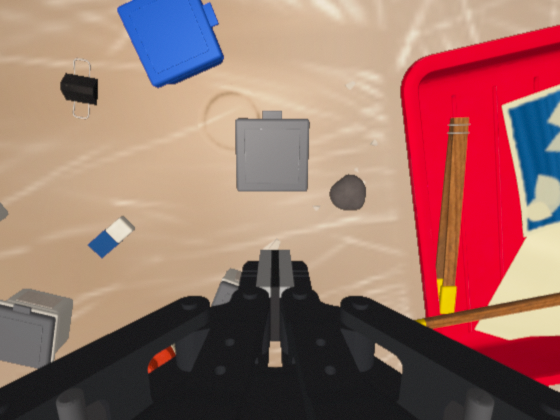

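The tub is still in place with its lid square at (272,154). The pebble at (348,192), the eraser at (111,237) and the clip at (80,88) are where they were.

```bash
python3 -c "
from workcell import bot
print(bot.job_done())"
```

```text
the job is handed in; nothing more can be done
None
```

The lid that rocked was on the white tub at about (0.455, 0.120); I pressed it home (top at about 51 mm), let go and handed the job in at about 9 s. It was the first lid I tried, so the other three were never touched, and two presses were harder than intended: about 20 N at its edge and 38 N (15 N is ample) at its middle.

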